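# Pry the inkstone out of its wash stand and slide it into the tub

## Task

The inkstone is caught under the two roller catches of its steel wash stand. Using the wooden-handled pry bar over the stand's fulcrum, lever up the stone's free end until it has snapped past both catches and stays propped on them by itself; do not touch the stone by hand while it is still caught. Then take the bar away and lay it on the bench clear of the stand, and slide the stone along the deck, without lifting it, until it tips into the wash tub and lies flat in it, leaving the other things on the bench where they are.

Things in the scene. Friction and masses are not known exactly. Their poses are not given: they have to be found in the camera images.
- stand: Fixed steel stand. Origin on the bench below the middle of the seated stone; x axis = level direction in which the stone leaves, to the tub; z up. In mm: deck top z 70, x -48 to 72, 90 wide. Cheeks x -26 to 72, inner faces y +-45, tops z 74. Rib across the deck at x -25, 6 thick, 4.5 high, enters a slot under the seated stone: it cannot slide until its free end (-x) is raised.
- fulcrum (a point): Middle of the fulcrum's top, stand x -100, z 68 mm: a level round bar along stand y, 10 diameter, between two ears 12 thick (x -106 to -94; gap 36, outer faces 60 apart; tops z 80). Stand's axes. From here to the deck end it is open down to z 4, so a blade laid over the fulcrum, tip sloping down, can pass under the stone's overhanging end.
- deck_end (a point): Middle of the deck's end edge under the stone, stand x -48, z 70 mm; an upright end panel, 82 wide, goes straight down from it to the bench and stops a blade that is pushed in too far. The seated stone overhangs this edge by 17, to x -65.
- catch_a (a point): Centre of the roller catch on the stand's +y side: stand (-50, 49, 81.5) mm; roller 14 diameter, 24 long along x, held in by a spring (12 N, plus 2 N per mm as it yields outward); overhangs the stone's foot by 2. Pillar out to y 83, z 92. Both yield to 25 to 45 N at the stone's end. Once its underside there has risen 17 mm the rollers spring back beneath and hold it, sloping about 8 deg.
- catch_b (a point): Centre of the other roller catch, mirrored on the stand's -y side.
- tub_floor (a point): Middle of the inner floor of the grey plastic tub joined to the stand, stand (167, 0, 4) mm; stand's axes. Tub inside x 72 (the stand's own upright exit face, deck edge at z 70) to 257, y +-63; other three walls 5 thick, 42 high; open top. The stone lies flat in it once its trailing end is past x 75.
- stone_mid (a point): Middle (half-way up) of the dark slate inkstone, 130 long (x, towards the tub) x 88 wide x 22 high mm, about 0.65 kg, loose. Seated at stand x 0 with its underside at z 70, axes as the stand's. Foot flange 88 wide, 6 thick; body above 76 wide with a hollowed top. Slot across under it at its x -32 to -18, 6 deep.
- bar_grip (a point): On the pry bar's wooden handle, centre line, half-way up (13 mm above the bar's flat underside); grip here across the width. Bar 232 long, 0.24 kg, loose, lying flat; x axis points to the blade's tip, z up. Handle 100 long, 26 wide, 26 high: x -65 to +35. Steel blade 24 wide, 7 thick, flush with the handle's underside: x +35 to the tip at +165.
- bar_tip (a point): Middle of the tip edge of the pry bar's blade, 3.5 above its underside; same axes as bar_grip.
- paperweight: Bystander: dark steel paperweight 170 x 18 x 12 with a small round knob on top (22 high in all), lying beside the pry bar. Origin under its centre, x along it.
- brush: Bystander: wooden brush 175 long, 12 wide, 10 high, lying beside the bar on the other side. Origin on its underside 10 from its middle, x along it.
- ink_bottle: Bystander: white bottle, 60 diameter, 140 high, red cap. Origin under its centre.
- dropper: Bystander: white ceramic water dropper, 60 diameter, 45 high. Origin under its centre.
- ink_stick: Bystander: black ink stick 70 x 20 x 12. Origin under its centre.
- water_bowl: Bystander: white ceramic bowl, 90 diameter, 40 high. Origin under its centre.
- spare_stone: Bystander: plain slate slab 120 x 75 x 20 lying on the bench. Origin under its centre.
Not all that is in view belongs to the job. What is shaped like the part that bears bar_grip but purple is not meant.

How it is judged:
On the way, in this order (a step that is already met when the one before it is completed fails the run):
1. the stone's free end is raised past the catches by the bar, the stone still over its seat (angle between stone_mid's own z axis and vertical above 0.12 rad and contact force between bar and stone above 0.5 N and contact force between bar and stand above 0.5 N and x of stone_mid in the frame of stand below 0.02 m), for 0.1 s.
2. the stone stays propped on the catches, touched neither by the bar nor by the hand (angle between stone_mid's own z axis and vertical above 0.11 rad and contact force between each of bar, the fingers and stone below 0.05 N and x of stone_mid in the frame of stand below 0.02 m), for 0.2 s.
3. with the bar laid on the bench clear of the stand, the stone has been slid along the deck (x of stone_mid in the frame of stand between 0.04 and 0.075 m and height (world z) of stone_mid above 0.06 m and height (world z) of bar_grip below 0.022 m and height (world z) of bar_tip below 0.025 m and contact force between bar and stand below 0.1 N), for 0.02 s.
At the end, for the whole second after the job is handed in: The inkstone lies at rest, right way up and flat (within 0.2 rad) on the floor of the tub; the pry bar lies at rest flat on the bench, touching neither the stand nor the stone (x of stone_mid in the frame of stand between 0.12 and 0.22 m and y of stone_mid in the frame of stand between -0.045 and 0.045 m and height (world z) of each of stone_mid, bar_tip below 0.025 m and angle between stone_mid's own z axis and vertical below 0.2 rad and linear speed of each of stone, bar below 0.02 m/s and height (world z) of bar_grip below 0.022 m and contact force between bar and stand below 0.1 N and contact force between bar and stone below 0.1 N).
It fails at once if the hand touches the stone while it is still caught (contact force between the fingers and stone above 1.5 N and angle between stone_mid's own z axis and vertical below 0.09 rad and x of stone_mid in the frame of stand below 0.015 m).
It fails at once if the stone is lifted off the stand (height (world z) of stone_mid above 0.125 m).
It fails at once if a bystander is moved more than 40 mm (distance of any of paperweight, brush, ink_bottle, dropper, ink_stick, water_bowl, spare_stone from where it was at the start of the episode above 0.04 m).
It also fails if it takes over 69 s, if anything falls off the work surface, if the arm or the gripper's body presses on something with over 40 N, if the wrist force passes 120 N, or if a joint passes its speed limit or range.

## Robot

A 6-joint arm with a two-finger parallel gripper is mounted at the origin on the work surface. World frame = base frame: x ahead of the robot, y to its left, z up, the work surface at z = 0. Lengths are in m, angles in rad, forces in N, time in s.
With the tool pointing down it reaches from about 0.25 to 0.725 m from the base axis. Payload 4 kg.
Tool frame: the origin (TCP) lies midway between the tips of the shut fingers; the grasp point (between the pads) lies 19 mm behind it; z points along the fingers, y is the line along which they close (so a half turn about z gives the same grasp; the last joint's range is limited). The gripper opens to 85 mm and grips with 20 to 120 N. Pads are 22 mm wide; open, the fingers measure 114 mm over their backs; the gripper's body (76 mm by 85 mm) begins 54 mm behind the grasp point. The pads swing forward as they close: fully open they stand 13 mm farther back than shut.
Start: joints at [1.169, 0.241, 0.005, 1.335, 0, 1.571], TCP at [0.196, 0.46, 0.2] pointing down, gripper open.
Joint ranges: [-2.72, 2.72], [-1.05, 1.87], [-1.09, 1.28], [-1.99, 2.15], [-1.42, 1.44], [-3.14, 3.14]. Speed limits (rad/s): [2.79, 2.79, 3.14, 3.14, 3.14, 3.14].

## Interface

Orientations are given as a unit quaternion [x, y, z, w].
In Python, from plant import arm gives the robot as it stands.
- The arm moves only by the tool arm_command, never from a script. Its argument "steps" is a list of rows, each a list of 7 numbers: the closure in counts, from 0 (fully open) to 255 (shut), then the shift along the tool's x, y, z in mm, then the turn, a rotation vector about the tool's x, y, z in rad. In form: [[claw, tx, ty, tz, wx, wy, wz], ...]. A call has 1 to 20 rows; each row is the pose to reach, as a shift and turn from the pose commanded when the call began, along the tool's axes at that moment; what a row does not reach only later rows make up. A row lasts 1/8 s, in which the tool goes at most 62.5 mm and 10.7 degrees, less where a joint would pass 70% of its speed; a pose out of reach is approached as far as the arm can. A call with a gripper value outside its range is refused whole. The fingers move at their own pace and stop on an object; "grip_force" is the grip in N (left out, the last holds). Time passes only in rows, so rows that repeat a pose let the fingers close. It gives the time, the measured TCP pose, the force, the opening and the grip force at its end, in the units of the state.
- arm.sense(): the state, without advancing time (a new reading comes with each control period).
- arm.camera(name): name is "side" or "top" or "wrist"; returns (picture, depth): 400x640x3 uint8, red, green, blue; 400x640 float32, m along the optical axis (not along the pixel's ray), 0 where there is no reading.
- arm.camera_params(name): a dict with "intrinsics" (3x3 intrinsics, pixels), "k1" (the pictures are not rectified: a ray, as slopes to the right and down, at radius r is drawn at 1 + k1 r^2 times it, then the intrinsics apply), "pose" (4x4, takes a point from camera to world coordinates); the wrist camera has in their place "mount" (4x4, takes a point from camera to tool coordinates, whose origin is the TCP and whose axes are the flange's). Camera axes: x right, y down, z forward; pixel columns grow to the right and rows downward; lengths in m; the calibration is good to about 2 mm. A picture is of the moment at which its call begins: read the wrist's pose just before it. camera_params takes no time and is no camera call.
- arm.finish_job(): hands the job in; it is judged then, once.
The state is a dict: "time_s": time; "qpos": joint angles; "qd": joint speeds; "effort": joint torques, N m; "position": TCP position; "eef_rot": TCP orientation; "ft_force": force on the tool from outside, world axes, zero at the start; "moment": the same for the moment, N m; "grip_width": finger opening in m; "grasp_force": force on a finger pad.
Only numpy, scipy, OpenCV 4.12 (cv2) and the standard library are available. Lean on these libraries where they do the work, as an engineer would, in place of code of your own. Each camera call takes 0.05 s, during which the arm holds its last target. There are 200 camera calls.

## Working session

There is one attempt and no reset: what is moved stays moved. The work goes in short steps, Python scripts to look and compute and a tool call to move; the robot and the scene stay as the last step left them, time stands still between calls to the robot, and variables do not carry over. Pictures are saved under pics/ and viewed, at most 10 in all, crops included, and the job is handed in when it is done.

Besides the shell and the picture viewer there is one more tool, called after "Request:" as name([rows], argument=value, ...), one row to a line, values as JSON. arm_command: Moves the arm, as the interface text tells. Its arguments: {"type":"object","properties":{"steps":{"type":"array"},"grip_force":{"type":"number"}},"required":["steps"]}

```bash
ls; mkdir -p pics; cat > h.py <<'E'
import numpy as np, cv2
from plant import arm
def ray(n,uv,pose=None):
    p=arm.camera_params(n);K=np.array(p["intrinsics"]);k=p["k1"]
    d=np.array([(uv[0]-K[0,2])/K[0,0],(uv[1]-K[1,2])/K[1,1]]);u=d.copy()
    for _ in range(20): u=d/(1+k*(u@u))
    P=np.array(p["pose"]) if pose is None else pose
    return P[:3,3],P[:3,:3]@np.array([u[0],u[1],1.]),u
def onz(n,uv,z,pose=None):
    o,d,_=ray(n,uv,pose);return o+d*(z-o[2])/d[2]
def cloud(n,dep,pose=None):
    p=arm.camera_params(n);K=np.array(p["intrinsics"]);k=p["k1"]
    v,u=np.mgrid[:400,:640];x=(u-K[0,2])/K[0,0];y=(v-K[1,2])/K[1,1];a,b=x,y
    for _ in range(20):
        s=1+k*(a*a+b*b);a,b=x/s,y/s
    P=np.array(p["pose"]) if pose is None else pose
    return np.stack([a*dep,b*dep,dep],-1)@P[:3,:3].T+P[:3,3]
E
python3 - <<'E'
from h import *
for n in("side","top"):
    im,d=arm.camera(n);np.savez(f"pics/{n}0.npz",im=im,d=d);cv2.imwrite(f"pics/{n}0.png",im[:,:,::-1])
    p=arm.camera_params(n);print(n,np.round(p["pose"],3).tolist(),np.round(p["intrinsics"],1).tolist(),p["k1"])
print(np.round(arm.camera_params("wrist")["mount"],3).tolist());print(arm.sense())
E
```

```text
pics
side [[-0.999, -0.014, 0.036, 0.427], [-0.035, 0.706, -0.708, 0.863], [-0.015, -0.708, -0.706, 0.958], [0.0, 0.0, 0.0, 1.0]] [[431.9, 0.0, 319.7], [0.0, 431.9, 196.0], [0.0, 0.0, 1.0]] -0.050880091369601824
top [[-0.002, -0.994, 0.113, 0.342], [-1.0, 0.004, 0.011, -0.005], [-0.011, -0.113, -0.994, 1.144], [0.0, 0.0, 0.0, 1.0]] [[416.5, 0.0, 322.9], [0.0, 416.5, 189.8], [0.0, 0.0, 1.0]] -0.03480062682980605
[[-0.001, -0.956, -0.292, 0.075], [1.0, -0.001, -0.0, -0.0], [-0.0, -0.292, 0.956, -0.173], [0.0, 0.0, 0.0, 1.0]]
{'time_s': 0.1, 'qpos': array([ 1.16899809e+00,  2.41362050e-01,  3.86924753e-03,  1.33518477e+00,
       -1.98014917e-05,  1.57076604e+00]), 'qd': array([-8.57511803e-04, -2.21128014e-03,  3.56137169e-03,  1.40006388e-03,
       -1.74154050e-05,  6.12026155e-04]), 'effort': array([-3.95336228e-04, -3.73137903e+01,  2.53009826e+01,  1.08766230e-02,
        1.48576394e-06,  2.07060353e-06]), 'position': array([0.19530332, 0.45961275, 0.19949376]), 'eef_rot': array([ 1.99535509e-01,  9.79890145e-01, -9.23679008e-04, -1.78014363e-04]), 'ft_force': array([-0.16249298, -0.28934622,  0.26161327]), 'moment': array([-0.02978776,  0.0128728 ,  0.0155166 ]), 'grasp_force': 0.0, 'grip_width': 0.08525483208003158}
```

View pics/top0.png

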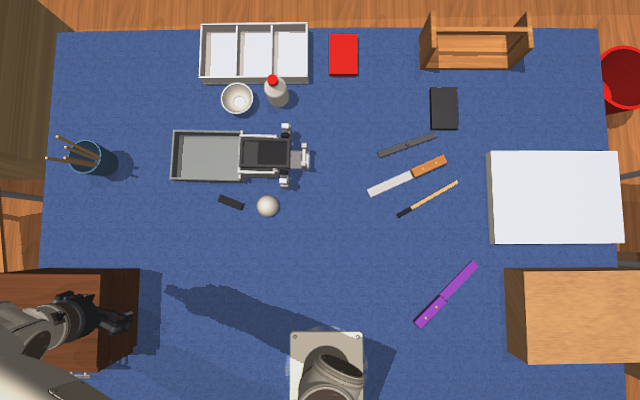

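View pics/side0.png

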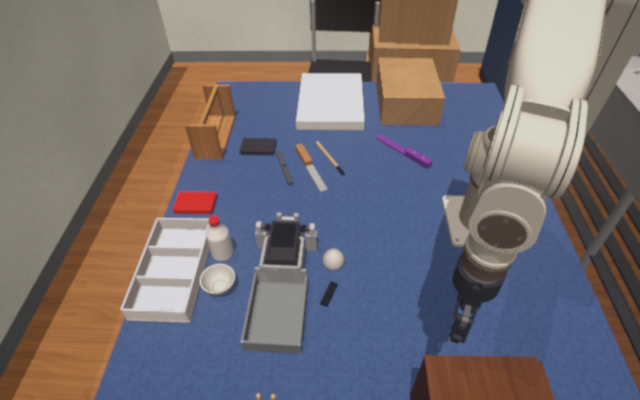

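Top view: the stand with the dark inkstone (265,153) and tub to its left (205,155), its axis to the left. Pry bar candidates: the orange-handled bar (handle 430,166; tip 368,190) and the purple one (445,295). The orange wooden handle fits; purple is excluded. Paperweight is at (407,144), brush at (428,198). I'll confirm this in one enlarged crop.

```bash
python3 - <<'E'
from h import *
z=np.load("pics/top0.npz");im,d=z["im"],z["d"]
c=cloud("top",d)
hsv=cv2.cvtColor(im,cv2.COLOR_RGB2HSV)
roi=np.zeros(d.shape,bool);roi[145:205,360:455]=1
m=roi&(hsv[...,0]<20)&(hsv[...,1]>130)&(hsv[...,2]>90)
n,l,s,ce=cv2.connectedComponentsWithStats(m.astype(np.uint8))
k=1+np.argmax(s[1:,4]);hm=l==k
print("handle",s[k],ce[k],onz("top",ce[k],.026), np.median(c[hm],0))
b=roi&(hsv[...,1]<60)&(hsv[...,2]>140)
n,l,s,ce=cv2.connectedComponentsWithStats(b.astype(np.uint8))
k=1+np.argmax(s[1:,4]);bm=l==k
print("blade",s[k],ce[k],onz("top",ce[k],.007),np.median(c[bm],0))
for mm,zz in((hm,.026),(bm,.007)):
    r=cv2.minAreaRect(np.argwhere(mm)[:,::-1].astype(np.float32));
    print([np.round(onz("top",q,zz),4).tolist() for q in cv2.boxPoints(r)])
print("bench z",np.median(c[230:260,200:300,2]))
cv2.imwrite("pics/crop.png",cv2.resize(im[110:230,160:480,::-1],None,fx=2.5,fy=2.5,interpolation=cv2.INTER_CUBIC))
# height slices of stand region
reg=c[115:200,160:320].reshape(-1,3)
for a,b_ in((.035,.05),(.066,.078),(.078,.086),(.086,.1)):
    q=reg[(reg[:,2]>a)&(reg[:,2]<b_)];print(a,len(q),q.min(0).round(3),q.max(0).round(3),np.round(cv2.minAreaRect(q[:,:2].astype(np.float32)*1000)[0],1),cv2.minAreaRect(q[:,:2].astype(np.float32)*1000)[1:])
E
```

```text
handle [411 155  36  22 323] [428.69040248 165.75541796] [ 0.53360978 -0.28031663  0.026     ] [ 0.53268553 -0.28004274  0.02715742]
blade [367 170  46  28 447] [389.52796421 183.57494407] [ 0.48759261 -0.17563103  0.007     ] [ 0.4864736  -0.17418603  0.00833214]
[[0.5252, -0.2305, 0.026], [0.566, -0.321, 0.026], [0.5426, -0.3306, 0.026], [0.502, -0.2403, 0.026]]
[[0.4732, -0.1109, 0.007], [0.5263, -0.2313, 0.007], [0.5019, -0.2413, 0.007], [0.4491, -0.1212, 0.007]]
bench z 0.001924148002345638
0.035 560 [0.443 0.053 0.035] [0.64  0.422 0.05 ] [538.9 237.2] ((195.917236328125, 370.8369140625), 1.2660545110702515)
0.066 410 [0.477 0.053 0.066] [0.625 0.23  0.078] [550.8 141.7] ((147.6288604736328, 176.37738037109375), 0.7669474482536316)
0.078 421 [0.48  0.053 0.078] [0.635 0.225 0.086] [557.9 139.2] ((172.3259735107422, 154.8323516845703), 89.7569351196289)
0.086 1406 [0.481 0.093 0.086] [0.637 0.222 0.099] [560.  157.6] ((128.2371063232422, 156.22755432128906), 88.91114807128906)
```

View pics/crop.png

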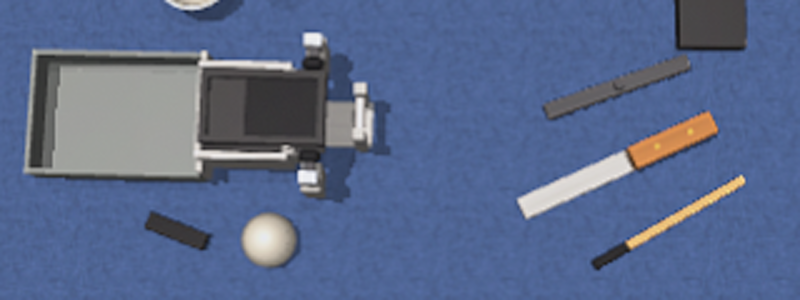

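Crop confirms the bar: orange handle (672,140) with bright blade to (525,208), paperweight and brush on either side. The fulcrum with its ears is at crop (362,118), catches at (313,50) and (310,175). Next is a closer look with the wrist camera.

```bash
cat >> h.py <<'E'
from scipy.spatial.transform import Rotation as R
def tool(xdir,pitch=0.):
    """tool down, x along xdir; pitch>0: x dips down"""
    x=np.array([*xdir,0.]);x/=np.linalg.norm(x);z=np.array([0,0,-1.]);y=np.cross(z,x)
    return R.from_matrix(np.stack([x,y,z],1))*R.from_euler('y',-pitch)
def row(pos,rot,frm=None):
    if frm is None:
        s=arm.sense();p0,r0=s["position"],R.from_quat(s["eef_rot"])
    else: p0,r0=frm
    t=r0.inv().apply(np.array(pos)-p0)*1000;w=(r0.inv()*rot).as_rotvec()
    print("row",t.round(1).tolist(),w.round(4).tolist())
def wpose():
    s=arm.sense();T=np.eye(4);T[:3,:3]=R.from_quat(s["eef_rot"]).as_matrix();T[:3,3]=s["position"]
    return T@np.array(arm.camera_params("wrist")["mount"])
E
python3 - <<'E'
from h import *
q=tool([0,1],.2); print(q.apply([1,0,0]))
row([.54,.09,.28],tool([0,1]))
E
```

```text
[ 0.          0.98006658 -0.19866933]
row [-461.8, -205.5, -80.1] [-0.0017, 0.0011, 1.169]
```

Request:
arm_command([
  [0,-462,-205,-80,0,0,1.169],
  [0,-462,-205,-80,0,0,1.169],
  [0,-462,-205,-80,0,0,1.169],
  [0,-462,-205,-80,0,0,1.169],
  [0,-462,-205,-80,0,0,1.169],
  [0,-462,-205,-80,0,0,1.169],
  [0,-462,-205,-80,0,0,1.169],
  [0,-462,-205,-80,0,0,1.169],
  [0,-462,-205,-80,0,0,1.169],
  [0,-462,-205,-80,0,0,1.169],
  [0,-462,-205,-80,0,0,1.169],
  [0,-462,-205,-80,0,0,1.169],
])

```text
time_s: 1.6
position: [0.5396, 0.0922, 0.2804]
eef_rot: [0.706, 0.708, -0.0, -0.0]
ft_force: [0.3, 0.1, 1.0]
grip_width: 0.0855
grasp_force: 0.0
```

```bash
python3 - <<'E'
from h import *
P=wpose();im,d=arm.camera("wrist");np.savez("pics/w1.npz",im=im,d=d,P=P);cv2.imwrite("pics/w1.png",im[:,:,::-1])
s=arm.sense();print(s["time_s"],s["position"],s["eef_rot"])
E
```

```text
1.65 [0.53972349 0.09205744 0.28045706] [ 7.06317907e-01  7.07894771e-01 -1.85673490e-05 -8.23133508e-05]
```

View pics/w1.png

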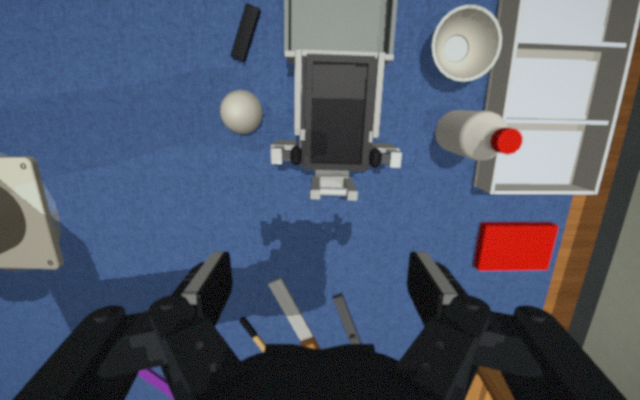

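Wrist view: fulcrum ears at (319,195)/(351,196), rollers at (295,155)/(376,158), dark stone at (340,110), rim between deck and tub at (290,55)–(390,58). The stand is almost aligned with world y.

```bash
python3 - <<'E'
from h import *
z=np.load("pics/w1.npz");im,d,P=z["im"],z["d"],z["P"];c=cloud("wrist",d,P)
g=im.max(2)
def stat(name,m):
    n,l,s,ce=cv2.connectedComponentsWithStats(m.astype(np.uint8))
    for k in range(1,n):
        if s[k,4]>25:
            q=c[l==k];r=cv2.minAreaRect((q[:,:2]*1000).astype(np.float32));print(name,s[k,4],ce[k].round(1),np.median(q,0).round(4),"rect",np.round(r[0],1),np.round(r[1],1),round(r[2],2))
roi=np.zeros(d.shape,bool);roi[172:205,300:365]=1
stat("ears",roi&(c[...,2]>.075)&(c[...,2]<.09)&(g>120))
roi[:]=0;roi[140:172,265:410]=1
stat("pillar",roi&(c[...,2]>.084)&(c[...,2]<.105)&(g>120))
roi[:]=0;roi[40:175,285:395]=1
stat("stone",roi&(c[...,2]>.084)&(c[...,2]<.105)&(g<75))
roi[:]=0;roi[50:145,285:395]=1
stat("cheek",roi&(c[...,2]>.066)&(c[...,2]<.084)&(g>150))
roi[:]=0;roi[0:50,275:400]=1
stat("rim",roi&(c[...,2]>.035)&(c[...,2]<.05))
# top view tub rim outer corners, z .042
t=np.load("pics/top0.npz")
print([onz("top",u,.042).round(4).tolist() for u in((174,130),(170.8,178.8))])
b=np.median(c[200:240,60:200].reshape(-1,3),0);print("bench",b)
E
```

```text
ears 86 [315.1 193.7] [0.5332 0.0586 0.0788] rect [533.8  58.3] [11.3 11.6] 89.71
ears 89 [352.3 194.8] [0.581  0.0572 0.0788] rect [581.5  57.1] [11.9 11.4] 1.34
pillar 169 [276.8 155.6] [0.4877 0.1093 0.091 ] rect [487.5 109.6] [18.2 11.7] 87.66
pillar 158 [394.8 159.1] [0.6298 0.106  0.0906] rect [630.1 105.2] [18.3 12.2] 88.35
stone 4209 [337.3 129.8] [0.5602 0.1373 0.0856] rect [560.2 154.6] [121.9  75.9] 88.83
stone 164 [295.4 155.6] [0.5097 0.1088 0.0862] rect [509.  108.8] [21.  12.4] 88.3
stone 147 [375.5 158.1] [0.6072 0.1063 0.0861] rect [607.4 105.9] [11.3 22.3] 3.57
cheek 1295 [336.5  86.2] [0.5521 0.1934 0.0726] rect [561.1 177.8] [104.  103.5] 88.83
rim 250 [286.   24.5] [0.4975 0.2635 0.0408] rect [497.5 263.2] [55.9  5.1] 88.65
rim 249 [392.4  24.3] [0.6281 0.2636 0.0407] rect [628.6 263.9] [56.   6.1] 89.41
[[0.633, 0.4139, 0.042], [0.4984, 0.4172, 0.042]]
bench [ 0.2296408  -0.00849139 -0.00054166]
```

```bash
python3 - <<'E'
from h import *
d=np.array([-.406,.914])
row([.528,-.267,.11],tool(d))
row([.528,-.267,.004],tool(d),(np.array([.528,-.267,.11]),tool(d)))
t=np.load("pics/top0.npz")
for n,uv,z in(("pw",(378,154),.012),("pw",(435,135),.012),("br",(398,215),.01),("br",(457,181),.01)):
    p=onz("top",uv,z)[:2]-[.528,-.267];print(n,p@d,p@[.914,.406])
E
```

```text
row [-359.0, -12.5, 170.4] [-0.0001, -0.0001, -0.4158]
row [0.0, 0.0, 106.0] [0.0, 0.0, 0.0]
pw 0.09490615827130808 0.08745283056930078
pw -0.07232981839446252 0.07130770801565377
br 0.11602030385592534 -0.08748633784496292
br -0.07186386660026922 -0.0694813317770897
```

Request:
arm_command([
  [60,-359,-12,170,0,0,-0.416],
  [60,-359,-12,170,0,0,-0.416],
  [60,-359,-12,170,0,0,-0.416],
  [60,-359,-12,170,0,0,-0.416],
  [60,-359,-12,170,0,0,-0.416],
  [60,-359,-12,170,0,0,-0.416],
  [60,-359,-12,170,0,0,-0.416],
  [60,-359,-12,170,0,0,-0.416],
  [60,-359,-12,170,0,0,-0.416],
  [60,-359,-12,170,0,0,-0.416],
])

```text
time_s: 2.9
position: [0.5294, -0.2668, 0.1114]
eef_rot: [0.545, 0.838, 0.0, 0.001]
ft_force: [0.4, -0.9, -0.7]
grip_width: 0.0655
grasp_force: 0.0
```

```bash
python3 - <<'E'
from h import *
P=wpose();im,d=arm.camera("wrist");c=cloud("wrist",d,P)
hsv=cv2.cvtColor(im,cv2.COLOR_RGB2HSV)
b=(hsv[...,1]<70)&(c[...,2]<.014)&(c[...,2]>.003)&(d>0)&(im.max(2)>140)
n,l,s,ce=cv2.connectedComponentsWithStats(b.astype(np.uint8));k=1+np.argmax(s[1:,4])
q=c[l==k];r=cv2.minAreaRect((q[:,:2]*1000).astype(np.float32));print(s[k],r,np.median(q,0),cv2.boxPoints(r))
cv2.imwrite("pics/w2.png",im[:,:,::-1]);s=arm.sense();print(s["position"],s["grip_width"],R.from_quat(s["eef_rot"]).apply([1,0,0]))
row([.528,-.267,.004],tool([-.406,.914]))
E
```

```text
[ 305    0   30  154 4282] ((490.48785400390625, -178.99526977539062), (24.198217391967773, 125.23796844482422), 24.165912628173828) [ 0.48853981 -0.17382921  0.00608733] [[ 453.8141   -126.817116]
 [ 505.084    -241.0797  ]
 [ 527.1616   -231.17343 ]
 [ 475.8917   -116.91084 ]]
[ 0.52938509 -0.26690714  0.11131784] 0.06546923473316528 [-0.40614125  0.9138097  -0.00105231]
row [0.6, -1.4, 107.3] [0.0011, 0.0011, 0.0002]
```

View pics/w2.png

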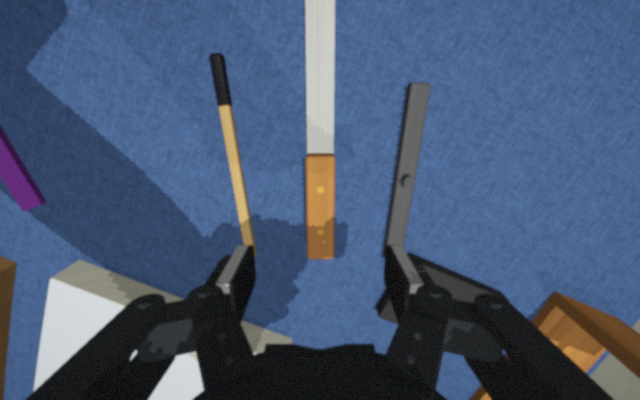

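Wrist view: bar centred (320,200) between brush (230,150) and paperweight (408,165), both clear of the fingers. Descend and grip.

Request:
arm_command([
  [60,-1,0,60,0,0,0],
  [60,-1,0,100,0,0,0],
  [60,-1,0,106,0,0,0],
  [60,-1,0,106,0,0,0],
  [255,-1,0,106,0,0,0],
  [255,-1,0,106,0,0,0],
  [255,-1,0,106,0,0,0],
  [255,-1,0,106,0,0,0],
  [255,-1,0,106,0,0,0],
  [255,-1,0,106,0,0,0],
], grip_force=90)

```text
time_s: 4.2
position: [0.5289, -0.2691, 0.0042]
eef_rot: [0.546, 0.838, -0.0, -0.0]
ft_force: [-0.4, -1.2, 0.3]
grip_width: -0.0003
grasp_force: 0.0
```

```bash
python3 - <<'E'
from h import *
a,_=arm.camera("wrist");b,_=arm.camera("top");s=arm.sense();print(s["grip_width"],s["grasp_force"],s["position"])
b=cv2.resize(b[100:240,340:500],(457,400))
cv2.imwrite("pics/w3.png",cv2.resize(np.hstack([a,b]),(800,292))[:,:,::-1])
E
```

```text
-0.00014371348134310392 0.0 [ 0.52894071 -0.26906918  0.00424144]
```

View pics/w3.png

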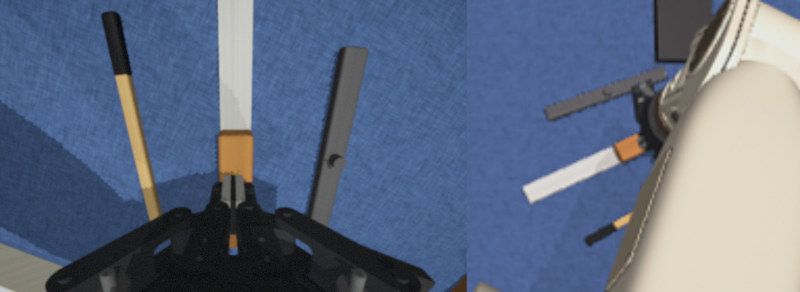

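```bash
python3 - <<'E'
from h import *
P=wpose();im,d=arm.camera("wrist");c=cloud("wrist",d,P)
hsv=cv2.cvtColor(im,cv2.COLOR_RGB2HSV)
m=(hsv[...,0]<20)&(hsv[...,1]>130)&(hsv[...,2]>90)&(np.abs(np.arange(640)-320)<60)
n,l,s,ce=cv2.connectedComponentsWithStats(m.astype(np.uint8))
for k in range(1,n):
    if s[k,4]>20: print(s[k],np.median(c[l==k],0).round(4),c[l==k].min(0).round(4),c[l==k].max(0).round(4))
for v in range(180,350,10): print(v,c[v,320].round(4),c[v,312].round(4),im[v,320])
s=arm.sense();print({k:np.round(v,2) for k,v in s.items()})
E
```

```text
[ 300  179   47   72 2847] [ 0.5213 -0.2484  0.0248] [ 0.4983 -0.2735  0.0096] [ 0.5423 -0.2007  0.1769]
[314 321  11  17 169] [ 0.5505 -0.3193  0.025 ] [ 0.4983 -0.3264  0.0236] [ 0.5556 -0.2007  0.1769]
180 [ 0.5143 -0.2363  0.0145] [ 0.5103 -0.2383  0.0135] [103  71  41]
190 [ 0.5156 -0.2393  0.0236] [ 0.5117 -0.2407  0.0245] [179 129  66]
200 [ 0.5176 -0.2438  0.0255] [ 0.5138 -0.2456  0.025 ] [182 132  71]
210 [ 0.5199 -0.2491  0.0247] [ 0.516  -0.2508  0.0247] [184 134  74]
220 [ 0.5222 -0.2543  0.0246] [ 0.5183 -0.256   0.0248] [183 132  72]
230 [ 0.5244 -0.2593  0.0254] [ 0.5206 -0.2613  0.0249] [183 132  73]
240 [ 0.5242 -0.2589  0.0392] [ 0.5206 -0.2605  0.0392] [73 58 31]
250 [ 0.5243 -0.2591  0.0498] [ 0.521  -0.2608  0.0493] [20 20 19]
260 [ 0.5241 -0.2588  0.0599] [ 0.5209 -0.26    0.0602] [24 27 29]
270 [ 0.5242 -0.2589  0.068 ] [ 0.5216 -0.2612  0.0662] [25 25 25]
280 [ 0.5251 -0.2609  0.072 ] [ 0.5209 -0.2589  0.0775] [36 37 34]
290 [ 0.5269 -0.2649  0.0722] [ 0.5213 -0.2596  0.0828] [33 33 28]
300 [ 0.5289 -0.2696  0.0717] [ 0.5221 -0.2611  0.0864] [38 36 36]
310 [ 0.531  -0.2744  0.0712] [ 0.5251 -0.2684  0.0816] [35 36 31]
320 [ 0.5328 -0.2785  0.0719] [ 0.5267 -0.272   0.0823] [58 46 35]
330 [ 0.5511 -0.3196  0.0254] [ 0.5284 -0.276   0.0825] [136  96  51]
340 [ 0.5637 -0.3482 -0.0007] [ 0.5293 -0.2779  0.0854] [ 92 102 136]
{'time_s': np.float64(4.35), 'qpos': array([-0.47,  0.57, -0.03,  0.97, -0.  ,  0.68]), 'qd': array([0., 0., 0., 0., 0., 0.]), 'effort': array([ -0.  , -48.71,  21.59,   0.  ,  -0.  ,   0.  ]), 'position': array([ 0.53, -0.27,  0.  ]), 'eef_rot': array([ 0.55,  0.84, -0.  , -0.  ]), 'ft_force': array([ 0.03,  0.5 , -0.01]), 'moment': array([ 0.03, -0.03,  0.02]), 'grasp_force': np.float64(0.0), 'grip_width': np.float64(0.0)}
```

```bash
python3 - <<'E'
from h import *
im,d=arm.camera("side");c=cloud("side",d)
for dx in range(-60,45,5):
    q=np.array([.529,-.269])+np.array([-.406,.914])*dx/1000
    m=(np.hypot(c[...,0]-q[0],c[...,1]-q[1])<.004)&(d>0)
    o=np.argsort(c[m][:,2]);print(dx,[(round(float(a),3),b.tolist()) for a,b in zip(c[m][o][:,2],im[m][o])][:7])
m=np.hypot(c[...,0]-.529,c[...,1]+.269)<.02;v,u=np.where(m);print(u.min(),u.max(),v.min(),v.max())
cv2.imwrite("pics/s4.png",cv2.resize(im[90:200,250:370,::-1],(654,600),interpolation=cv2.INTER_CUBIC))
E
```

```text
-60 []
-55 [(0.026, [109, 78, 60])]
-50 [(0.022, [117, 82, 61]), (0.026, [109, 78, 60])]
-45 [(0.471, [185, 176, 161]), (0.471, [181, 173, 158])]
-40 [(0.471, [185, 176, 161]), (0.474, [180, 171, 156]), (0.475, [180, 172, 158]), (0.478, [181, 174, 159])]
-35 [(0.476, [184, 174, 159])]
-30 []
-25 [(0.479, [195, 185, 170]), (0.48, [193, 182, 168])]
-20 [(0.481, [202, 192, 177])]
-15 []
-10 [(0.085, [47, 46, 53]), (0.089, [47, 46, 53])]
-5 [(0.026, [124, 93, 72]), (0.082, [46, 46, 53]), (0.084, [46, 46, 52])]
0 [(0.025, [150, 108, 72]), (0.026, [124, 93, 72]), (0.079, [45, 45, 52]), (0.082, [46, 46, 53])]
5 [(0.026, [156, 110, 74]), (0.028, [148, 106, 70]), (0.033, [127, 97, 76]), (0.044, [100, 95, 95]), (0.059, [98, 95, 96]), (0.075, [65, 64, 68]), (0.085, [45, 45, 52])]
10 [(0.026, [175, 125, 82]), (0.028, [169, 120, 77]), (0.039, [114, 98, 92]), (0.043, [108, 92, 86]), (0.044, [100, 95, 95]), (0.046, [109, 104, 105]), (0.048, [98, 95, 96])]
15 [(0.027, [182, 129, 84]), (0.043, [108, 92, 86]), (0.046, [109, 104, 105]), (0.05, [105, 103, 104]), (0.055, [96, 93, 94]), (0.067, [100, 97, 
[... 177 characters left out ...]
24, 81]), (0.028, [183, 130, 84]), (0.029, [184, 131, 85]), (0.031, [183, 130, 85]), (0.206, [76, 73, 77]), (0.281, [131, 122, 112]), (0.501, [214, 204, 188])]
30 [(0.006, [145, 122, 110]), (0.012, [128, 94, 74]), (0.013, [127, 91, 68]), (0.017, [127, 88, 63]), (0.017, [132, 91, 65]), (0.023, [175, 124, 81]), (0.025, [179, 127, 83])]
35 [(0.008, [167, 155, 149]), (0.012, [138, 113, 98]), (0.017, [132, 91, 65]), (0.023, [142, 99, 69]), (0.025, [154, 108, 73]), (0.027, [166, 117, 79]), (0.164, [50, 49, 54])]
40 [(0.006, [180, 173, 168]), (0.008, [167, 155, 149]), (0.011, [163, 150, 143]), (0.169, [51, 50, 56]), (0.171, [52, 52, 57]), (0.174, [53, 51, 57]), (0.184, [53, 52, 57])]
296 311 15 162
```

View pics/s4.png

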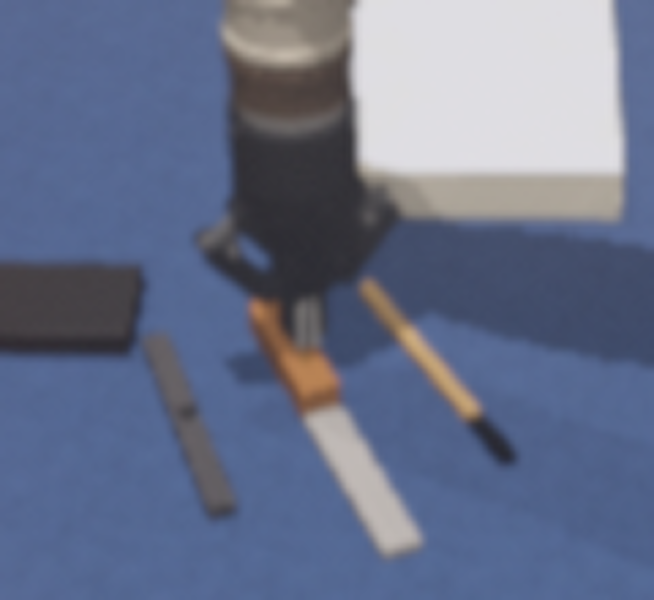

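The pictures show the shut fingers inside the handle outline with no force read. I'll lift a little and see whether the bar comes along.

Request:
arm_command([
  [255,0,0,-10,0,0,0],
  [255,0,0,-20,0,0,0],
  [255,0,0,-30,0,0,0],
  [255,0,0,-30,0,0,0],
])

```text
time_s: 4.9
position: [0.5301, -0.2697, 0.036]
eef_rot: [0.546, 0.838, 0.0, 0.002]
ft_force: [0.6, 0.1, -0.3]
grip_width: -0.0002
grasp_force: 0.0
```

```bash
cat > look.py <<'E'
from h import *
P=wpose();im,d=arm.camera("wrist");c=cloud("wrist",d,P)
hsv=cv2.cvtColor(im,cv2.COLOR_RGB2HSV)
m=(hsv[...,0]<20)&(hsv[...,1]>130)&(hsv[...,2]>90)&(np.abs(np.arange(640)-320)<60)
b=(hsv[...,1]<70)&(c[...,2]<.1)&(c[...,2]>.003)&(d>0)&(im.max(2)>140)&(np.abs(np.arange(640)-320)<60)
for n_,k_ in(("handle",m),("blade",b)):
    n,l,s,ce=cv2.connectedComponentsWithStats(k_.astype(np.uint8));k=1+np.argmax(s[1:,4]);q=c[l==k]
    r=cv2.minAreaRect((q[:,:2]*1000).astype(np.float32));print(n_,s[k],np.median(q,0).round(4),np.percentile(q[:,2],[5,95]).round(4),cv2.boxPoints(r).round(1).tolist())
s=arm.sense();print(s["time_s"],s["position"],s["ft_force"],s["grip_width"],s["grasp_force"])
E
python3 look.py
```

```text
handle [ 302  167   39   82 2726] [ 0.5241 -0.2546  0.0248] [0.0227 0.0259] [[489.0, -205.39999389648438], [526.0, -289.6000061035156], [548.4000244140625, -279.70001220703125], [511.3999938964844, -195.60000610351562]]
blade [ 300    0   41  166 6298] [ 0.494  -0.1864  0.006 ] [0.0049 0.0072] [[464.20001220703125, -150.1999969482422], [505.20001220703125, -241.0], [527.2999877929688, -231.10000610351562], [486.29998779296875, -140.1999969482422]]
4.95 [ 0.52955433 -0.26935432  0.03518042] [-0.400638   -0.17927096  0.00489509] 0.00021766159754961592 0.0
```

Request:
arm_command([
  [60,0,0,0,0,0,0],
  [60,0,0,0,0,0,0],
  [60,0,0,0,0,0,0],
  [60,0,0,29,0,0,0],
  [120,0,0,29,0,0,0],
  [140,0,0,29,0,0,0],
  [155,0,0,29,0,0,0],
  [165,0,0,29,0,0,0],
  [172,0,0,29,0,0,0],
  [180,0,0,29,0,0,0],
  [188,0,0,29,0,0,0],
  [196,0,0,29,0,0,0],
  [196,0,0,29,0,0,0],
], grip_force=40)

```text
time_s: 6.58
position: [0.529, -0.2691, 0.0053]
eef_rot: [0.546, 0.838, 0.0, -0.0]
ft_force: [-1.1, -0.2, -0.1]
grip_width: 0.0196
grasp_force: 0.0
```

Request:
arm_command([
  [90,0,0,0,0,0,0],
  [90,0,0,0,0,0,0],
  [90,0,0,4,0,0,0],
  [90,0,0,8,0,0,0],
  [120,0,0,8,0,0,0],
  [140,0,0,8,0,0,0],
  [155,0,0,8,0,0,0],
  [165,0,0,8,0,0,0],
  [172,0,0,8,0,0,0],
  [180,0,0,8,0,0,0],
  [186,0,0,8,0,0,0],
  [186,0,0,8,0,0,0],
])

```text
time_s: 8.07
position: [0.529, -0.2691, -0.0027]
eef_rot: [0.546, 0.838, 0.0, -0.0]
ft_force: [1.0, 0.4, 0.9]
grip_width: 0.0229
grasp_force: 0.0
```

```bash
python3 - <<'E'
from h import *
s=arm.sense();print({k:np.round(v,3) for k,v in s.items()})
im,d=arm.camera("wrist");cv2.imwrite("pics/w5.png",cv2.resize(im[140:360,180:460,::-1],(700,550),interpolation=cv2.INTER_CUBIC))
E
```

```text
{'time_s': np.float64(8.075), 'qpos': array([-0.471,  0.579, -0.039,  0.952,  0.   ,  0.684]), 'qd': array([-0.   ,  0.002,  0.001,  0.001, -0.001, -0.   ]), 'effort': array([-0.0000e+00, -4.8817e+01,  2.1376e+01,  2.0000e-03, -0.0000e+00,
       -0.0000e+00]), 'position': array([ 0.529, -0.269, -0.003]), 'eef_rot': array([ 0.546,  0.838,  0.   , -0.   ]), 'ft_force': array([0.971, 0.368, 0.935]), 'moment': array([-0.024, -0.049, -0.03 ]), 'grasp_force': np.float64(0.0), 'grip_width': np.float64(0.023)}
```

View pics/w5.png

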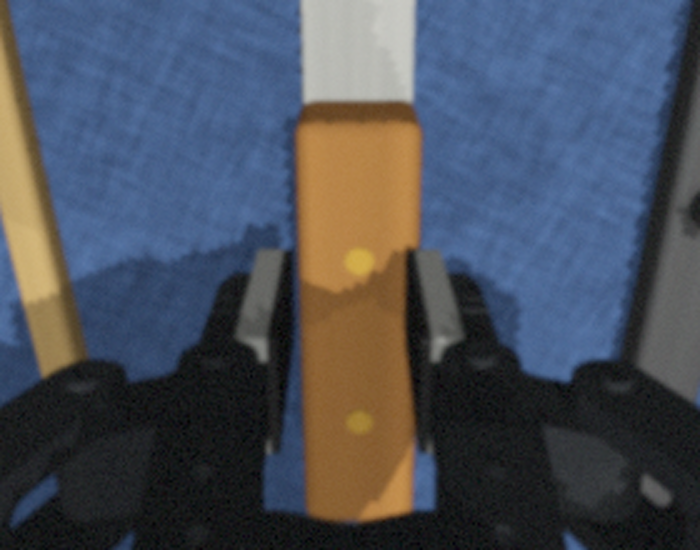

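Pads are now close alongside the handle (edges at 290 and 412 in the crop, handle 297–420). Close further at this lower height.

Request:
arm_command([
  [195,0,0,0,0,0,0],
  [205,0,0,0,0,0,0],
  [215,0,0,0,0,0,0],
  [215,0,0,0,0,0,0],
])

```text
time_s: 8.62
position: [0.5289, -0.2691, -0.0027]
eef_rot: [0.546, 0.838, -0.0, -0.0]
ft_force: [0.7, 0.8, 0.2]
grip_width: 0.0133
grasp_force: 0.0
```

```bash
python3 - <<'E'
from h import *
s=arm.sense();print(s["grip_width"],s["grasp_force"],s["ft_force"])
im,d=arm.camera("wrist");cv2.imwrite("pics/w6.png",cv2.resize(im[140:360,180:460,::-1],(700,550),interpolation=cv2.INTER_CUBIC))
E
```

```text
0.013277903630798962 0.0 [0.73228371 0.80166316 0.21824909]
```

View pics/w6.png

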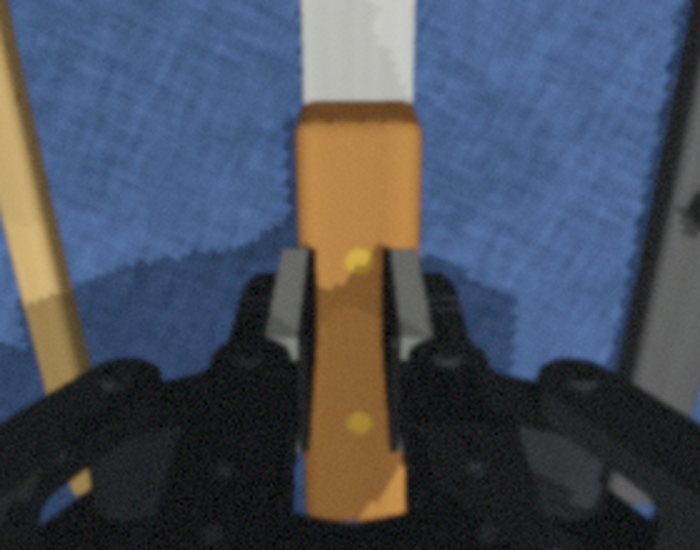

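No force, and the pads are visibly sinking into the wood (inner edges 315/387 against handle edges 297/420): the fingers meet no resistance from the handle. Check whether the blade, the bar's other part, can be gripped.

Request:
arm_command([
  [110,0,0,0,0,0,0],
  [110,0,0,0,0,0,0],
  [110,40,0,-2,0,0,0],
  [110,65,0,-2,0,0,0],
  [110,65,0,1,0,0,0],
  [150,65,0,1,0,0,0],
  [165,65,0,1,0,0,0],
  [175,65,0,1,0,0,0],
  [185,65,0,1,0,0,0],
  [195,65,0,1,0,0,0],
  [205,65,0,1,0,0,0],
  [205,65,0,1,0,0,0],
])

```text
time_s: 10.18
position: [0.5027, -0.2096, -0.0037]
eef_rot: [0.546, 0.838, 0.0, 0.0]
ft_force: [0.1, 0.2, 0.1]
grip_width: 0.0166
grasp_force: 0.0
```

Request:
arm_command([
  [110,0,0,0,0,0,0],
  [110,0,0,-50,0,0,0],
  [255,0,40,-50,0,0,0],
  [255,0,40,-50,0,0,0],
  [255,0,40,-30,0,0,0],
  [255,0,40,-10,0,0,0],
  [255,0,40,-5,0,0,0],
  [255,0,40,-2,0,0,0],
  [255,0,40,0,0,0,0],
  [255,0,40,0,0,0,0],
])

```text
time_s: 11.42
position: [0.5396, -0.1937, -0.0032]
eef_rot: [0.546, 0.838, 0.0, 0.0]
ft_force: [-0.1, 0.3, -0.8]
grip_width: 0.0003
grasp_force: 0.0
```

Request:
arm_command([
  [255,0,0,2,0,0,0],
  [255,0,0,4,0,0,0],
  [255,0,0,6,0,0,0],
  [255,0,0,6,0,0,0],
])

```text
time_s: 11.92
position: [0.5391, -0.1934, -0.01]
eef_rot: [0.546, 0.838, -0.0, -0.0]
ft_force: [-0.5, -0.5, -0.2]
grip_width: 0.0001
grasp_force: 0.0
```

The shut fingertips read 10 mm below the bench with no force. Check by depth where the fingers really end.

```bash
python3 - <<'E'
from h import *
print([a for a in dir(arm) if a[0]!='_'])
s=arm.sense();p=s["position"];rot=R.from_quat(s["eef_rot"]);print(p,s["qpos"].round(3),s["effort"].round(2))
P=wpose();im,d=arm.camera("wrist");c=cloud("wrist",d,P);t=rot.inv().apply((c-p).reshape(-1,3)).reshape(c.shape)*1000
for v in range(190,300,6): print(v,"L",t[v,313].round(1),"R",t[v,326].round(1),"z",c[v,326,2].round(4),im[v,326])
im,d=arm.camera("side");c=cloud("side",d);t=rot.inv().apply((c-p).reshape(-1,3)).reshape(c.shape)*1000
m=(np.abs(t[...,1])<14)&(np.abs(t[...,0]-6)<12)&(d>0)&(t[...,2]>-80)
o=np.argsort(-t[m][:,2])
for a,b in list(zip(t[m][o].round(0),im[m][o]))[:40:2]: print(a,b)
E
```

```text
['PlanningError', 'camera', 'camera_params', 'finish_job', 'sense']
[ 0.53909377 -0.19337128 -0.00996725] [-0.344  0.554 -0.109  0.909  0.     0.81 ] [-0.000e+00 -4.706e+01  2.072e+01 -3.000e-02 -0.000e+00 -0.000e+00]
190 L [29.8 -4.1 -8.8] R [29.7  3.2 -8.5] z -0.0015 [ 65  91 129]
196 L [26.4 -4.1 -9.5] R [ 26.8   3.2 -10.7] z 0.0007 [ 70  97 139]
202 L [23.  -4.1 -9.6] R [22.7  3.2 -8.8] z -0.0012 [ 72  98 139]
208 L [19.2 -4.2 -9.2] R [19.1  3.3 -8.7] z -0.0013 [ 70  96 137]
214 L [15.7 -4.2 -9.4] R [15.6  3.3 -9.2] z -0.0008 [ 66  90 130]
220 L [11.9 -4.2 -9.1] R [11.9  3.3 -9.2] z -0.0008 [ 64  91 131]
226 L [  8.6  -4.2 -10.1] R [ 8.1  3.3 -8.9] z -0.001 [ 67  91 132]
232 L [ 4.3 -4.3 -8.9] R [ 4.4  3.3 -9.2] z -0.0007 [ 64  90 130]
238 L [ 0.4 -4.3 -8.8] R [ 0.9  3.4 -9.9] z -0.0001 [ 69  88 125]
244 L [ 11.1  -3.6 -39.3] R [ 11.2   2.7 -39.6] z 0.0296 [ 99 100  98]
250 L [ 10.6  -3.5 -44.7] R [ 10.9   2.6 -45.2] z 0.0352 [95 97 93]
256 L [ 11.4  -3.3 -52.1] R [ 10.5   2.5 -50.5] z 0.0405 [98 97 93]
262 L [ 11.   -3.2 -56.8] R [ 10.5   2.4 -55.9] z 0.0459 [94 96 95]
268 L [ 1
[... 312 characters left out ...]
 0.0694 [27 27 29]
298 L [  8.4  -2.8 -78.6] R [  8.5   1.9 -78.8] z 0.0688 [20 24 19]
[-5.  4. -8.] [ 67  82 117]
[ 2. -8. -9.] [ 69  84 121]
[ 11.  -4. -10.] [ 79  97 137]
[  9.   2. -10.] [ 76  93 133]
[ 14. -10. -10.] [ 78  96 136]
[ 16.  11. -10.] [ 79  96 136]
[  7.  -3. -11.] [ 73  90 129]
[ 11. -12. -11.] [ 78  95 136]
[  0. -12. -11.] [ 64  78 111]
[  1.  13. -11.] [ 77  95 136]
[  0.   2. -12.] [ 62  75 107]
[ 12.  -1. -12.] [ 78  96 136]
[ 10.  -8. -12.] [ 78  95 135]
[  7.   1. -12.] [ 69  84 121]
[ 15.   7. -12.] [ 78  96 136]
[ -2.  11. -13.] [ 69  86 123]
[ 14.  10. -13.] [ 78  96 136]
[ -0.   9. -13.] [ 70  86 122]
[ 17.  -6. -14.] [ 78  96 137]
[ -1. -13. -14.] [ 60  73 103]
```

Depth shows the shut fingers end about 35 mm behind the reported TCP (tool z −32…−39), so I have been closing above the bar; the fingers are shorter than stated. Touch the bench to get the exact offset.

Request:
arm_command([
  [255,0,0,8,0,0,0],
  [255,0,0,14,0,0,0],
  [255,0,0,18,0,0,0],
  [255,0,0,20,0,0,0],
  [255,0,0,21,0,0,0],
  [255,0,0,21,0,0,0],
])

```text
time_s: 12.78
position: [0.5394, -0.1935, -0.0306]
eef_rot: [0.546, 0.838, 0.0, 0.0]
ft_force: [-0.2, 0.0, 0.4]
grip_width: -0.0003
grasp_force: 0.0
```

Request:
arm_command([
  [255,0,0,1,0,0,0],
  [255,0,0,2,0,0,0],
  [255,0,0,3,0,0,0],
  [255,0,0,4,0,0,0],
  [255,0,0,4,0,0,0],
])

```text
time_s: 13.4
position: [0.5397, -0.1936, -0.031]
eef_rot: [0.546, 0.838, 0.0, 0.001]
ft_force: [-7.3, 2.4, 21.8]
grip_width: 0.0
grasp_force: 10.8
```

Contact at reported z −0.0305: the real fingertips lie 30.5 mm behind the reported TCP. Re-grip with that offset.

Request:
arm_command([
  [255,0,0,-30,0,0,0],
  [70,0,0,-60,0,0,0],
  [70,-64,-39,-60,0,0,0],
  [70,-64,-39,-60,0,0,0],
  [70,-64,-39,-60,0,0,0],
  [70,-64,-39,-25,0,0,0],
  [70,-64,-39,-5,0,0,0],
  [100,-64,-39,0,0,0,0],
  [140,-64,-39,0,0,0,0],
  [255,-64,-39,0,0,0,0],
  [255,-64,-39,0,0,0,0],
  [255,-64,-39,0,0,0,0],
  [255,-64,-39,0,0,0,0],
], grip_force=70)

```text
time_s: 15.02
position: [0.5315, -0.2679, -0.0309]
eef_rot: [0.545, 0.838, -0.0, 0.002]
ft_force: [-2.4, 0.3, 15.7]
grip_width: 0.0248
grasp_force: 75.2
```

Gripped (75 N, 24.8 mm). Now work out the carrying and insertion poses.

```bash
cat > lev.py <<'E'
from h import *
S=.027;sx=np.array([S,1])/np.hypot(S,1);F=np.array([.5577,.0577])
OFF=np.array([.165,0,-.031])
def pose(phi,L=.0475,gap=0.,back=0.,off=OFF,lat=0.):
    """bar over fulcrum, tip-up angle phi (deg); L from tangent to tip, gap over fulcrum, drawn back along bar"""
    a=np.radians(phi);dx,dz=np.cos(a),np.sin(a);nx,nz=-dz,dx
    x=(.005+gap)*nx+(L-back)*dx;z=.063+(.005+gap)*nz+(L-back)*dz
    r=tool(sx,-a);tip=np.array([*(F+sx*x),z])+lat*np.array([sx[1],-sx[0],0])
    return tip-r.apply(off),r
E
python3 - <<'E'
from lev import *
s=arm.sense();p0,r0=s["position"],R.from_quat(s["eef_rot"])
print(p0)
a=pose(-18,gap=.003,back=.07);print(a[0]);row(*a)
E
```

```text
[ 0.53154654 -0.26791463 -0.03089541]
[ 0.5526952  -0.12766294  0.09906639]
row [119.1, 76.5, -130.3] [0.0732, -0.3053, 0.44]
```

Request:
arm_command([
  [255,0,0,-30,0,0,0],
  [255,0,0,-80,0,0,0],
  [255,0,0,-130,0,0,0],
  [255,119,76,-130,0.073,-0.305,0.44],
  [255,119,76,-130,0.073,-0.305,0.44],
  [255,119,76,-130,0.073,-0.305,0.44],
  [255,119,76,-130,0.073,-0.305,0.44],
  [255,119,76,-130,0.073,-0.305,0.44],
  [255,119,76,-130,0.073,-0.305,0.44],
  [255,119,76,-130,0.073,-0.305,0.44],
])

```text
time_s: 16.27
position: [0.5506, -0.1291, 0.0953]
eef_rot: [0.709, 0.688, -0.112, 0.106]
ft_force: [0.1, 0.3, -2.9]
grip_width: 0.0248
grasp_force: 69.3
```

```bash
cat > bar.py <<'E'
from lev import *
s=arm.sense();p=s["position"];rot=R.from_quat(s["eef_rot"]);P=wpose()
im,d=arm.camera("wrist");c=cloud("wrist",d,P);t=rot.inv().apply((c-p).reshape(-1,3)).reshape(c.shape)*1000
hsv=cv2.cvtColor(im,cv2.COLOR_RGB2HSV)
b=(hsv[...,1]<60)&(d>0)&(im.max(2)>110)&(np.abs(t[...,1])<20)&(t[...,0]>37)&(t[...,0]<180)&(t[...,2]>-65)&(t[...,2]<-8)
n,l,q,ce=cv2.connectedComponentsWithStats(b.astype(np.uint8));k=1+np.argmax(q[1:,4]);m=t[l==k]
ex=m[:,0].max();f=np.polyfit(m[:,0],m[:,2],1);g=np.polyfit(m[:,0],m[:,1],1)
print("blade n",q[k],"x",m[:,0].min().round(1),np.percentile(m[:,0],99).round(1),"top z at 60,160",np.polyval(f,[60,160]).round(1),"y",np.polyval(g,[60,160]).round(1))
print(s["time_s"],p.round(4),s["ft_force"].round(1),s["grip_width"].round(4))
np.savez("pics/last.npz",im=im,d=d,P=P);cv2.imwrite("pics/last.png",im[:,:,::-1])
E
python3 bar.py; python3 - <<'E'
from lev import *
for b in(.02,.0): row(*pose(-18,gap=.002,back=b))
E
```

```text
blade n [  288     0    61   192 10755] x 37.0 115.2 top z at 60,160 [-37.  -37.2] y [-0.7 -1.5]
row [50.3, 1.9, -2.9] [-0.0048, -0.0034, -0.0015]
row [70.3, 1.9, -2.8] [-0.0048, -0.0034, -0.0015]Traceback (most recent call last):
  File "bar.py", line 9, in <module>
    print(s["time_s"],p.round(4),s["ft_force"].round(1),s["grip_width"].round(4))
                                                        ^^^^^^^^^^^^^^^^^^^^^
AttributeError: 'float' object has no attribute 'round'
```

```bash
sed -i 's/,s\["grip_width"\].round(4)//' bar.py; sed -i 's/^OFF=.*/OFF=np.array([.165,-.0015,-.030])/' lev.py; python3 bar.py; python3 - <<'E'
from lev import *
s=arm.sense();r=R.from_quat(s["eef_rot"]);print(s["position"],r.apply([1,0,0]))
tip=s["position"]+r.apply(OFF);o=F-.0*sx;e=tip[:2]-F;print("tip stand x,y",e@sx*1000-100,(e@[-sx[1],sx[0]])*1000,tip[2])
for b in(.02,.0): row(*pose(-18,gap=.002,back=b))
E
```

```text
blade n [  288     0    61   193 10736] x 37.0 115.2 top z at 60,160 [-37.  -37.2] y [-0.7 -1.5]
16.325 [ 0.5506 -0.1291  0.0953] [-0.5 -0.7 -2.7]
[ 0.55068269 -0.12913361  0.09536977] [ 0.02727719  0.951695   -0.30583097]
tip stand x,y -120.6819749379209 3.071813447673553 0.07347590359854825
row [50.3, 3.4, -3.8] [-0.0046, -0.0034, -0.0016]
row [70.3, 3.3, -3.8] [-0.0046, -0.0034, -0.0016]
```

Request:
arm_command([
  [255,0,3.4,-3.8,0,-0.003,0],
  [255,0,3.4,-3.8,0,-0.003,0],
  [255,25,3.4,-3.8,0,-0.003,0],
  [255,50,3.4,-3.8,0,-0.003,0],
  [255,50,3.4,-3.8,0,-0.003,0],
])

```text
time_s: 17.0
position: [0.5554, -0.0782, 0.0829]
eef_rot: [0.707, 0.69, -0.114, 0.107]
ft_force: [-0.1, -0.4, -2.6]
grip_width: 0.0247
grasp_force: 69.3
```

```bash
python3 bar.py; python3 - <<'E'
from lev import *
s=arm.sense();r=R.from_quat(s["eef_rot"]);tip=s["position"]+r.apply(OFF);e=tip[:2]-F;print("tip stand x,y",e@sx*1000-100,(e@[-sx[1],sx[0]])*1000,tip[2])
row(*pose(-18,gap=.002))
# blade vs ears: wrist image, points near ears tops
z=np.load("pics/last.npz");c=cloud("wrist",z["d"],z["P"]);g=z["im"].max(2)
w=c[...,:2]-F;a=(w@sx)*1000;b=(w@np.array([-sx[1],sx[0]]))*1000
for nm,m in(("ears",(abs(a)<9)&(abs(b)<36)&(abs(b)>14)&(c[...,2]>.076)&(c[...,2]<.086)),("pillars",(abs(a-50)<14)&(abs(b)>55)&(abs(b)<90)&(c[...,2]>.086)&(c[...,2]<.1)),("blade",(abs(a)<25)&(abs(b)<15)&(c[...,2]>.068)&(c[...,2]<.095)),("stone",(abs(a-90)<60)&(abs(b)<45)&(g<75)&(c[...,2]>.088)&(c[...,2]<.1))):
    for sg in(1,-1):
        k=m&(b*sg>0)&(z["d"]>0)
        if k.sum()>5: print(nm,sg,k.sum(),"x",np.percentile(a[k],[2,98]).round(1)-100,"y",np.percentile(b[k],[2,50,98]).round(1),"z",np.median(c[k][:,2]).round(4))
E
```

```text
blade n [  288     0    61   192 10759] x 37.0 115.2 top z at 60,160 [-37.  -37.3] y [-0.7 -1.5]
17.0 [ 0.5554 -0.0782  0.0829] [-0.1 -0.4 -2.6]
tip stand x,y -70.6610702743957 -0.0008837223303297464 0.06089739463001202
row [19.0, -0.1, 0.1] [-0.0043, 0.0003, 0.0015]
blade 1 917 x [-124.8 -114.5] y [ 0.2  5.9 11.6] z 0.0843
blade -1 937 x [-124.8 -114.5] y [-11.8  -6.1  -0.2] z 0.0842
```

View pics/last.png

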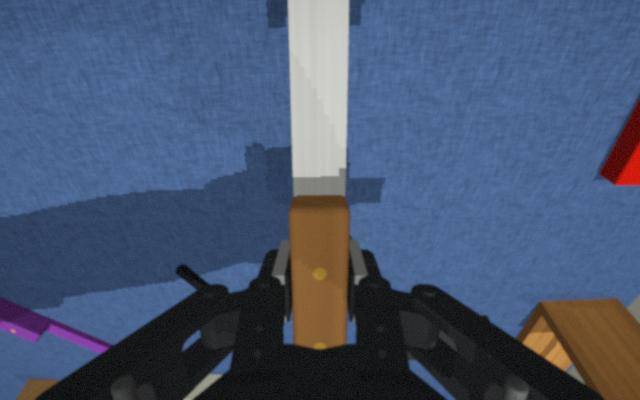

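The blade is straight in the grip (290–348 px). Fulcrum is out of this view, so I'll advance gently and watch the forces.

Request:
arm_command([
  [255,6,0,0,0,0,0],
  [255,12,0,0,0,0,0],
  [255,18,0,0,0,0,0],
  [255,18,0,0,0,0,0],
])

```text
time_s: 17.55
position: [0.556, -0.0621, 0.0779]
eef_rot: [0.708, 0.689, -0.114, 0.107]
ft_force: [0.6, -0.4, -1.9]
grip_width: 0.025
grasp_force: 69.3
```

```bash
cat > st.py <<'E'
from lev import *
for n in("top","side"):
    im,d=arm.camera(n);c=cloud(n,d);g=im.max(2)
    w=c[...,:2]-F;a=(w@sx)*1000-100;b=(w@np.array([-sx[1],sx[0]]))*1000
    for nm,m in(("blade",(a>-170)&(a<-66)&(abs(b)<16)&(c[...,2]>.06)&(c[...,2]<.12)&(g>140)),("stone",(a>-75)&(a<230)&(abs(b)<40)&(g<85)&(c[...,2]>.02)&(c[...,2]<.14))):
        m&=d>0
        if m.sum()<8: print(n,nm,"none");continue
        r=np.polyfit(a[m],c[m][:,2]*1000,1);print(n,nm,m.sum(),"x",np.percentile(a[m],[1,99]).round(1),"y",np.percentile(b[m],[2,98]).round(1),"z=",r[0].round(3),"*x+",r[1].round(1))
s=arm.sense();r=R.from_quat(s["eef_rot"]);tip=s["position"]+r.apply(OFF);e=tip[:2]-F;print(s["time_s"],"tip stand x,y,z",(e@sx*1000-100).round(1),((e@[-sx[1],sx[0]])*1000).round(1),tip[2].round(4),s["ft_force"].round(1),s["moment"].round(2))
E
python3 st.py; python3 - <<'E'
from lev import *
for q in(-10,-5,0,5,10,15,18,21,23): print(q,end=' ');row(*pose(q))
E
```

```text
top blade none
top stone 634 x [ 1.3 61.9] y [-36.3  38.3] z= 0.023 *x+ 87.9
side blade 263 x [-168.7  -83.3] y [-14.8  10.7] z= -0.322 *x+ 47.2
side stone 1305 x [-60.9  64.8] y [-36.8  38. ] z= -0.019 *x+ 87.6
17.65 tip stand x,y,z -54.0 -0.3 0.0556 [-0.7 -0.  -2.9] [ 0.29 -0.04 -0.  ]
-10 row [6.0, -0.1, 18.3] [-0.0042, 0.1397, -0.0001]
-5 row [10.1, -0.1, 28.0] [-0.0042, 0.227, -0.0003]
0 row [14.9, -0.0, 37.3] [-0.0041, 0.3142, -0.0005]
5 row [20.5, 0.0, 46.1] [-0.0041, 0.4015, -0.0007]
10 row [26.9, 0.1, 54.4] [-0.0041, 0.4888, -0.0008]
15 row [34.0, 0.1, 62.2] [-0.0041, 0.576, -0.001]
18 row [38.6, 0.1, 66.5] [-0.0041, 0.6284, -0.0011]
21 row [43.3, 0.1, 70.6] [-0.0041, 0.6807, -0.0012]
23 row [46.6, 0.1, 73.1] [-0.004, 0.7156, -0.0013]
```

Request:
arm_command([
  [255,6,0,18.3,0,0.14,0],
  [255,10.1,0,28,0,0.227,0],
  [255,14.9,0,37.3,0,0.314,0],
  [255,20.5,0,46.1,0,0.401,0],
  [255,20.5,0,46.1,0,0.401,0],
])

```text
time_s: 18.27
position: [0.5554, -0.0583, 0.0274]
eef_rot: [0.717, 0.695, 0.029, -0.032]
ft_force: [-1.1, 0.1, -0.6]
grip_width: 0.0247
grasp_force: 69.5
```

```bash
python3 st.py; python3 bar.py
```

```text
top blade 383 x [-169.6  -68. ] y [-12.1  12.1] z= 0.073 *x+ 83.5
top stone 1474 x [-64.1  62.1] y [-35.2  38.3] z= -0.074 *x+ 93.2
side blade 173 x [-166.4  -88.9] y [-14.1  10.5] z= 0.087 *x+ 85.4
side stone 1356 x [-60.1  64.7] y [-36.7  38. ] z= -0.087 *x+ 92.2
18.375 tip stand x,y,z -54.0 -0.2 0.0718 [-1.3 -1.  -1.3] [-0.53  0.11  0.12]
blade n [  273     0    87   191 10987] x 37.0 116.3 top z at 60,160 [-36.6 -34.5] y [-0.6 -2. ]
18.375 [ 0.5558 -0.0582  0.028 ] [-1.3 -1.  -1.3]
```

```bash
python3 - <<'E'
from lev import *
for q in(5,8,11,14,16,18,20): print(q,end=' ');row(*pose(q),pose(5))
E
```

```text
5 row [0.0, 0.0, 0.0] [0.0, 0.0, 0.0]
8 row [1.5, 0.0, 6.1] [0.0, 0.0524, 0.0]
11 row [3.3, 0.0, 12.1] [-0.0, 0.1047, 0.0]
14 row [5.4, 0.0, 18.1] [0.0, 0.1571, 0.0]
16 row [6.9, 0.0, 22.0] [0.0, 0.192, 0.0]
18 row [8.6, -0.0, 25.8] [0.0, 0.2269, 0.0]
20 row [10.5, -0.0, 29.6] [0.0, 0.2618, -0.0]
```

Request:
arm_command([
  [255,1.5,0,6.1,0,0.052,0],
  [255,3.3,0,12.1,0,0.105,0],
  [255,5.4,0,18.1,0,0.157,0],
  [255,6.9,0,22,0,0.192,0],
  [255,8.6,0,25.8,0,0.227,0],
  [255,8.6,0,25.8,0,0.227,0],
])

```text
time_s: 19.18
position: [0.5564, -0.0466, 0.0027]
eef_rot: [0.709, 0.688, 0.111, -0.11]
ft_force: [-0.3, -0.5, -1.3]
grip_width: 0.0247
grasp_force: 69.5
```

```bash
python3 st.py
```

```text
top blade 316 x [-156.5  -68.5] y [-12.7  11.7] z= 0.304 *x+ 107.2
top stone 1528 x [-63.4  63.4] y [-35.5  38.8] z= -0.15 *x+ 98.6
side blade 102 x [-158.7  -94.3] y [-14.1   8.7] z= 0.316 *x+ 109.4
side stone 1404 x [-59.1  65.8] y [-36.6  37.9] z= -0.162 *x+ 97.1
19.275 tip stand x,y,z -56.7 -0.6 0.0823 [ 0.2 -0.5 -2.3] [-0.87  0.05  0.02]
```

Request:
arm_command([
  [255,1,0,3,0,0.018,0],
  [255,1.5,0,5,0,0.03,0],
  [255,1.5,0,5,0,0.03,0],
  [255,1.5,0,5,0,0.03,0],
])

```text
time_s: 19.77
position: [0.5567, -0.0439, -0.001]
eef_rot: [0.707, 0.686, 0.121, -0.12]
ft_force: [-0.4, -4.2, 2.4]
grip_width: 0.0249
grasp_force: 70.1
```

```bash
python3 st.py;python3 - <<'E'
from lev import *
for q in(18,14,9,4,-1,-6,-12,-18): print(q,end=' ');row(*pose(q,gap=.001))
E
```

```text
top blade 289 x [-153.5  -68.8] y [-12.4  11.5] z= 0.341 *x+ 110.7
top stone 1546 x [-63.4  63.4] y [-36.   38.8] z= -0.16 *x+ 99.4
side blade 79 x [-150.4  -95.1] y [-14.9   8.1] z= 0.352 *x+ 112.7
side stone 1413 x [-57.4  65.3] y [-36.8  38.1] z= -0.175 *x+ 98.1
19.875 tip stand x,y,z -56.3 -0.8 0.0827 [-1.4 -5.9  1.9] [-0.91  0.15  0.11]
18 row [-0.9, -0.3, -5.5] [-0.0024, -0.029, -0.0025]
14 row [-2.1, -0.3, -13.8] [-0.0025, -0.0988, -0.0024]
9 row [-2.7, -0.3, -24.3] [-0.0026, -0.186, -0.0023]
4 row [-2.4, -0.3, -34.7] [-0.0027, -0.2733, -0.0022]
-1 row [-1.2, -0.4, -45.1] [-0.0028, -0.3606, -0.0021]
-6 row [0.9, -0.4, -55.4] [-0.0029, -0.4478, -0.0019]
-12 row [4.6, -0.4, -67.4] [-0.003, -0.5526, -0.0018]
-18 row [9.6, -0.5, -78.9] [-0.0031, -0.6573, -0.0016]
```

Request:
arm_command([
  [255,-1,0,-5.5,0,-0.029,0],
  [255,-2,0,-13.8,0,-0.099,0],
  [255,-2.7,0,-24.3,0,-0.186,0],
  [255,-2.4,0,-34.7,0,-0.273,0],
  [255,-1.2,0,-45.1,0,-0.361,0],
  [255,0.9,0,-55.4,0,-0.448,0],
  [255,0.9,0,-55.4,0,-0.448,0],
])

```text
time_s: 20.75
position: [0.5561, -0.0588, 0.0516]
eef_rot: [0.715, 0.698, -0.038, 0.035]
ft_force: [-0.8, 0.4, -2.9]
grip_width: 0.0251
grasp_force: 69.3
```

```bash
python3 st.py;python3 - <<'E'
from lev import *
s=arm.sense();f=(s["position"],R.from_quat(s["eef_rot"]))
print(f[0])
row(*pose(-6,gap=.006,back=.09));d=np.array([-.406,.914])
for z in(.15,-.0295): print("lay at",end=' ');row([.45,-.12,z],tool([0.0,1]))
E
```

```text
top blade 90 x [-96.8 -67.1] y [-11.3  11.5] z= -0.104 *x+ 67.5
top stone 1532 x [-62.7  63.9] y [-35.3  38.6] z= -0.135 *x+ 97.9
side blade 183 x [-168.1  -96.6] y [-13.7   9.3] z= -0.099 *x+ 67.9
side stone 1408 x [-58.5  65.5] y [-36.9  38.1] z= -0.153 *x+ 96.6
20.85 tip stand x,y,z -50.7 0.5 0.0636 [-0.4  0.4 -1.4] [ 0.    0.   -0.03]
[ 0.55547648 -0.06019679  0.05063301]
row [-91.5, 0.5, -5.9] [-0.005, -0.0025, 0.0006]
lay at row [-72.4, -104.3, -91.9] [-0.0064, 0.1022, -0.0267]
lay at row [-54.1, -103.4, 86.6] [-0.0064, 0.1022, -0.0267]
```

Request:
arm_command([
  [255,-30,0.5,-5,0,0,0],
  [255,-60,0.5,-6,0,0,0],
  [255,-90,0.5,-10,0,0,0],
  [255,-110,0.5,-20,0,0,0],
  [255,-110,0.5,-20,0,0,0],
])

```text
time_s: 21.48
position: [0.5542, -0.1702, 0.0834]
eef_rot: [0.717, 0.695, -0.038, 0.035]
ft_force: [0.8, 0.2, -1.7]
grip_width: 0.025
grasp_force: 69.3
```

```bash
python3 st.py;python3 - <<'E'
from lev import *
print(arm.sense()["position"])
for z in(.06,-.022,-.0305): print(z,end=' ');row([.46,-.14,z],tool([0.0,1]))
E
```

```text
top blade 96 x [-169.6  -95.5] y [-14.9  14.4] z= -0.572 *x+ 11.1
top stone 1522 x [-62.8  63.9] y [-35.4  38.7] z= -0.138 *x+ 97.9
side blade 38 x [-169.7 -104.9] y [-14.7   7. ] z= -0.625 *x+ 1.5
side stone 1409 x [-58.2  65.9] y [-36.8  38.1] z= -0.156 *x+ 96.6
21.575 tip stand x,y,z -158.7 -0.7 0.0952 [-0.2 -0.  -2.2] [ 0.03 -0.03 -0.01]
[ 0.55351073 -0.16820324  0.08227074]
0.06 row [27.7, -94.2, 19.9] [-0.0055, 0.1028, -0.0284]
-0.022 row [36.1, -93.9, 101.5] [-0.0055, 0.1028, -0.0284]
-0.0305 row [37.0, -93.8, 109.9] [-0.0055, 0.1028, -0.0284]
```

Request:
arm_command([
  [255,28,-94,20,-0.005,0.103,-0.028],
  [255,28,-94,20,-0.005,0.103,-0.028],
  [255,36,-94,75,-0.005,0.103,-0.028],
  [255,36,-94,100,-0.005,0.103,-0.028],
  [255,37,-94,106,-0.005,0.103,-0.028],
  [255,37,-94,109,-0.005,0.103,-0.028],
  [255,37,-94,109,-0.005,0.103,-0.028],
  [120,37,-94,109,-0.005,0.103,-0.028],
  [100,37,-94,109,-0.005,0.103,-0.028],
  [100,37,-94,109,-0.005,0.103,-0.028],
])

```text
time_s: 22.82
position: [0.4605, -0.1406, -0.0289]
eef_rot: [0.707, 0.707, -0.0, 0.001]
ft_force: [-0.1, 0.7, 0.5]
grip_width: 0.0522
grasp_force: 0.0
```

Request:
arm_command([
  [100,0,0,-40,0,0,0],
  [180,0,0,-100,0,0,0],
  [180,0,0,-160,0,0,0],
  [180,0,0,-160,0,0,0],
])

```text
time_s: 23.32
position: [0.4642, -0.1415, 0.1361]
eef_rot: [0.707, 0.707, 0.002, 0.005]
ft_force: [0.3, 0.3, -0.6]
grip_width: 0.0252
grasp_force: 0.0
```

```bash
python3 - <<'E'
from lev import *
im,d=arm.camera("top");c=cloud("top",d);hsv=cv2.cvtColor(im,cv2.COLOR_RGB2HSV)
m=(hsv[...,1]<60)&(im.max(2)>130)&(abs(c[...,0]-.46)<.03)&(c[...,1]>-.11)&(c[...,1]<.06)&(c[...,2]<.05)
print("blade",m.sum(),c[m].min(0).round(3),c[m].max(0).round(3),np.median(c[m],0).round(4))
print(arm.sense()["position"],arm.sense()["time_s"])
def at(x,z): return [*(F+sx*(x+.1)),z-.0305]
for x,z in((-.090,.130),(-.090,.090)): row(at(x,z),tool(sx))
E
```

```text
blade 437 [ 0.446 -0.105 -0.002] [0.471 0.024 0.022] [ 0.459  -0.0392  0.0087]
[ 0.46209618 -0.14090644  0.13317872] 23.375
row [208.7, 95.6, 33.7] [0.0058, 0.0027, 0.0268]
row [208.8, 95.4, 73.7] [0.0058, 0.0027, 0.0268]
```

Request:
arm_command([
  [180,208,95,20,0,0,0.027],
  [180,208,95,20,0,0,0.027],
  [180,208,95,20,0,0,0.027],
  [180,208,95,20,0,0,0.027],
  [180,208,95,20,0,0,0.027],
  [180,208,95,50,0,0,0.027],
  [180,208,95,73,0,0,0.027],
  [180,208,95,73,0,0,0.027],
])

```text
time_s: 24.38
position: [0.5514, 0.0663, 0.0541]
eef_rot: [0.717, 0.697, -0.004, -0.002]
ft_force: [-0.6, -0.3, 0.3]
grip_width: 0.0251
grasp_force: 0.0
```

```bash
python3 st.py; python3 - <<'E'
from lev import *
s=arm.sense();e=s["position"][:2]-F;print("tcp stand",(e@sx*1000-100).round(1),((e@[-sx[1],sx[0]])*1000).round(1),s["position"][2])
E
```

```text
top blade none
top stone 337 x [32.2 65.1] y [-37.1  38.1] z= 0.019 *x+ 90.1
side blade none
side stone 1420 x [-59.3  65.7] y [-36.9  38.2] z= -0.154 *x+ 96.6
24.475 tip stand x,y,z 74.1 4.9 0.0868 [ 0.8 -1.1  0.4] [-0.03 -0.05  0.01]
tcp stand -91.0 3.6 0.056979032044386896
```

Request:
arm_command([
  [180,10,3,0,0,0,0],
  [180,20,3,0,0,0,0],
  [180,28,3,0,0,0,0],
  [180,36,3,0,0,0,0],
  [180,44,3,0,0,0,0],
  [180,52,3,0,0,0,0],
  [180,52,3,0,0,0,0],
])

```text
time_s: 25.35
position: [0.5593, 0.1208, 0.0572]
eef_rot: [0.716, 0.698, -0.0, -0.0]
ft_force: [-0.8, -0.4, 0.5]
grip_width: 0.025
grasp_force: 0.0
```

```bash
cat >> st.py <<'E'
e=s["position"][:2]-F;print("tcp stand",(e@sx*1000-100).round(1),((e@[-sx[1],sx[0]])*1000).round(1),s["position"][2].round(4))
E
python3 st.py
```

```text
top blade 25 x [-101.7  -96.4] y [-14.6  14.7] z= -0.041 *x+ 65.5
top stone none
side blade none
side stone 1582 x [-36.3 104.3] y [-36.5  38. ] z= -0.158 *x+ 96.9
25.45 tip stand x,y,z 127.5 1.5 0.0873 [0.3 0.6 1.3] [ 0.05 -0.07 -0.05]
tcp stand -37.5 -0.1 0.0573
```

Request:
arm_command([
  [180,-2,0,7,0,0,0],
  [180,4,0,7,0,0,0],
  [180,10,0,7,0,0,0],
  [180,16,0,7,0,0,0],
  [180,20,0,7,0,0,0],
  [180,24,0,7,0,0,0],
  [180,24,0,7,0,0,0],
])

```text
time_s: 26.32
position: [0.5602, 0.1443, 0.0504]
eef_rot: [0.716, 0.698, -0.0, 0.0]
ft_force: [-0.3, -1.1, 0.5]
grip_width: 0.0253
grasp_force: 0.3
```

```bash
cat > sv.py <<'E'
from lev import *
im,d=arm.camera("side");c=cloud("side",d);g=im.max(2)
w=c[...,:2]-F;a=(w@sx)*1000-100;b=(w@np.array([-sx[1],sx[0]]))*1000
for x in range(-60,260,10):
    m=(abs(a-x)<4)&(abs(b)<34)&(d>0)&(c[...,2]<.13)
    if m.sum()>3: print(x,m.sum(),"z",np.percentile(c[m][:,2]*1000,[10,50,90]).round(0),"bright",np.median(g[m]))
s=arm.sense();e=s["position"][:2]-F;print(s["time_s"],"tcp stand",(e@sx*1000-100).round(1),((e@[-sx[1],sx[0]])*1000).round(1),s["position"][2].round(4),s["ft_force"].round(1))
E
python3 sv.py
```

```text
-50 15 z [69. 70. 71.] bright 121.0
-40 31 z [69. 71. 73.] bright 135.0
-30 23 z [72. 75. 77.] bright 124.0
-20 20 z [ 71.  77. 109.] bright 111.5
-10 51 z [ 95. 110. 127.] bright 67.0
0 104 z [ 93.  98. 126.] bright 71.0
10 73 z [89. 91. 94.] bright 47.0
20 71 z [88. 91. 94.] bright 47.0
30 68 z [88. 90. 93.] bright 47.0
40 73 z [87. 89. 93.] bright 48.0
50 73 z [86. 89. 91.] bright 48.0
60 73 z [86. 88. 91.] bright 49.0
70 78 z [86. 88. 92.] bright 49.0
80 86 z [83. 86. 90.] bright 55.0
90 149 z [ 3. 82. 86.] bright 73.0
100 146 z [ 3. 82. 86.] bright 74.0
110 146 z [ 3. 81. 85.] bright 74.0
120 140 z [ 3.  7. 91.] bright 138.0
130 157 z [ 3. 70. 89.] bright 70.0
140 77 z [3. 4. 6.] bright 148.0
150 79 z [2. 5. 7.] bright 148.0
160 79 z [3. 4. 6.] bright 147.0
170 83 z [2. 5. 6.] bright 147.0
180 82 z [2. 4. 6.] bright 147.0
190 88 z [2. 4. 7.] bright 147.0
200 92 z [2. 4. 7.] bright 147.0
210 86 z [2. 4. 6.] bright 147.0
220 87 z [1. 3. 5.] bright 148.0
230 90 z [1. 4. 5.] bright 148.0
240 17 z [2. 4. 7.] bright 148.0
26.375 tcp stand -13.5 -0.1 0.0504 [-0.1 -1.   0.7]
```

Request:
arm_command([
  [180,10,0,0,0,0,0],
  [180,35,0,0,0,0,0],
  [180,60,0,0,0,0,0],
  [180,80,0,0,0,0,0],
  [180,80,0,0,0,0,0],
  [180,80,0,0,0,0,0],
])

```text
time_s: 27.12
position: [0.5618, 0.2237, 0.0498]
eef_rot: [0.716, 0.698, -0.001, -0.0]
ft_force: [-0.6, 0.3, 0.2]
grip_width: 0.025
grasp_force: 0.0
```

```bash
python3 sv.py
```

```text
-50 7 z [69. 70. 72.] bright 119.0
-40 8 z [69. 71. 74.] bright 131.5
-10 9 z [68. 71. 73.] bright 124.0
0 9 z [70. 72. 73.] bright 121.0
10 10 z [70. 71. 73.] bright 108.5
20 20 z [69. 72. 74.] bright 134.5
30 23 z [69. 71. 72.] bright 134.0
40 33 z [69. 71. 73.] bright 128.0
50 36 z [69. 71. 73.] bright 125.5
60 58 z [ 69.  71. 109.] bright 148.0
70 397 z [ 29.  55. 100.] bright 120.0
80 133 z [ 20.  26. 123.] bright 58.0
90 68 z [19. 21. 24.] bright 46.0
100 76 z [20. 22. 25.] bright 47.0
110 67 z [19. 21. 24.] bright 47.0
120 79 z [19. 21. 25.] bright 47.0
130 72 z [19. 21. 24.] bright 47.0
140 78 z [19. 21. 24.] bright 47.0
150 84 z [18. 21. 25.] bright 48.0
160 70 z [17. 19. 22.] bright 69.0
170 87 z [17. 20. 23.] bright 70.0
180 86 z [16. 19. 23.] bright 70.0
190 54 z [18. 20. 26.] bright 70.0
200 214 z [ 5. 19. 27.] bright 64.0
210 88 z [1. 4. 6.] bright 147.0
220 88 z [1. 4. 6.] bright 147.0
230 100 z [1. 4. 6.] bright 147.0
240 16 z [2. 4. 6.] bright 147.0
27.175 tcp stand 65.7 0.3 0.0498 [-0.5 -0.4 -0.5]
```

Stone lies flat in the tub (x about 76 to 205, top z about 21–26 mm). Back the hand off and hand in.

Request:
arm_command([
  [180,-10,0,-50,0,0,0],
  [180,-10,0,-100,0,0,0],
  [180,-10,0,-120,0,0,0],
  [180,-10,0,-120,0,0,0],
])

```text
time_s: 27.68
position: [0.5634, 0.2135, 0.1723]
eef_rot: [0.717, 0.697, 0.002, 0.001]
ft_force: [0.1, -0.2, -0.0]
grip_width: 0.0251
grasp_force: 0.0
```

```bash
python3 - <<'E'
from h import *
print(arm.finish_job())
E
```

```text
the job is handed in; nothing more can be done
None
```

The job was handed in at about 28 s, with no verdict returned: I levered the stone past both catches, it stayed propped by itself, I laid the bar flat on the bench clear of the stand, and I slid the stone into the tub, where depth readings show it lying flat; the fingertips sat 30.5 mm behind the reported TCP, so the first grip tries closed above the bar until I corrected for it.

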